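# Take the clogged silencer out of its push-in fitting

## Task

The air silencer with the red cap is clogged: press in the blue release collar of its push-in fitting, draw the silencer out, and lower it gently into the yellow used-parts bin, without dropping it in. Leave the green-capped silencer in its fitting with its collar alone, and do not disturb the bin or the other things on the bench.

Things in the scene. Friction and masses are not known exactly. Their poses are not given: they have to be found in the camera images.
- silencer_red: Air silencer with a red cap (the top 32 mm, 50 to 82 mm from its foot): rigid aluminium tube, 16 mm diameter, 82 mm long, 70 g; origin at the centre of its foot, z up along it. Gripped in a groove 18 to 26 mm from the foot. Home: foot 18 mm, top 100 mm above the table, 38 mm showing above the collar. This is the one to take out. While the collar is out it holds against any ordinary pull.
- valve_red: Low aluminium valve block, fixed to the table: 70 x 70 mm, 50 mm tall, on a thin blue foot 92 mm long; origin at the centre of its underside, z up. In its top centre a push-in fitting (17.5 mm upright bore) holds the silencer with the red cap. A steel hook weight may stand about 0.1 m beyond it.
- collar_red (a joint): Blue release collar round the red-capped silencer, m: 0 out, 0.006 fully pressed down. Sprung: 4 N to start, 8.4 N fully in. Beyond 0.0035 the grip lets go and a spring lifts the tube 8 mm; then it no longer latches when the collar comes back and draws out upwards with little force (the collar may stay partly in until the tube is out).
- collar_red_top (a point): Centre of the top face of that collar: a blue ring 48 mm outside, 20 mm inside diameter, top 62 mm above the table when out, 56 mm when in. Its flat top is free all round the tube, so it can be pressed on one side or by two fingertips on either side of the tube.
- silencer_green: Air silencer with a green cap (the top 32 mm, 50 to 82 mm from its foot): rigid aluminium tube, 16 mm diameter, 82 mm long, 70 g; origin at the centre of its foot, z up along it. Gripped in a groove 18 to 26 mm from the foot. Home: foot 18 mm, top 100 mm above the table, 38 mm showing above the collar. It stays in its fitting.
- valve_green: Low aluminium valve block, fixed to the table: 70 x 70 mm, 50 mm tall, on a thin blue foot 92 mm long; origin at the centre of its underside, z up. In its top centre a push-in fitting (17.5 mm upright bore) holds the silencer with the green cap. Same as the other block.
- collar_green (a joint): Blue release collar round the green-capped silencer, m: 0 out, 0.006 fully pressed down. Sprung: 4 N to start, 8.4 N fully in. Not to be pressed.
- collar_green_top (a point): Centre of the top face of that collar, same sizes as the other.
- bin: Open yellow bin for used parts, 100 x 100 mm outside, 45 mm tall, walls and floor 4 mm thick, 0.7 kg, standing loose; origin at the centre of its underside, z up. The silencer may stand, lean or lie in it.
- weight1: Steel hook weight, 38 mm diameter, 48 mm tall, 86 mm with its hook, 0.45 kg; origin at the centre of its underside.
- weight2: A second such weight.
- timer: White desk timer, 30 x 70 x 58 mm tall; origin at the centre of its underside.
- screwdriver: Screwdriver with an orange handle, lying on the table along its x; origin under its middle.
- panel1: Steel test panel, 50 x 125 x 4 mm, flat on the table; origin at the centre of its underside.
- panel2: A second such panel.
- tape_roll: Roll of clear tape lying flat, 76 mm outside diameter, 25 mm tall; origin at the centre of its underside.
- silencer_red_mid (a point): The middle of the red-capped silencer, on its axis, 41 mm from its foot.
Mind the look-alikes: they are no part of the job. What is shaped like the valve_red but purple is not meant. What is shaped like the silencer_red but purple is not meant.

How it is judged (in metres and radians):
On the way, in this order (a step that is already met when the one before it is completed fails the run):
1. the red-capped silencer's collar is pressed in, with the silencer in its fitting (value of joint collar_red above 0.003 m and z of silencer_red in the frame of valve_red below 0.035 m and horizontal distance between silencer_red and valve_red below 0.006 m), for 0.05 s.
2. that silencer is drawn up clear of its fitting (z of silencer_red in the frame of valve_red above 0.064 m), for 0.1 s.
At the end, for the whole second after the job is handed in: the red-capped silencer is at rest inside the yellow bin (its middle within 48 mm of the bin's centre each way and less than 60 mm above its underside), its collar is back out, the bin is upright and the green-capped silencer is still home in its fitting (x of silencer_red_mid in the frame of bin between -0.048 and 0.048 m and y of silencer_red_mid in the frame of bin between -0.048 and 0.048 m and z of silencer_red_mid in the frame of bin between 0.005 and 0.06 m and linear speed of silencer_red below 0.02 m/s and value of joint each of collar_red, collar_green below 0.001 m and angle between bin's own z axis and vertical below 0.1 rad and horizontal distance between silencer_green and valve_green below 0.003 m); the robot touches nothing.
It fails at once if the silencer is dropped (falls free at over 0.9 m/s, about 40 mm) (linear speed of silencer_red above 0.9 m/s and contact force between silencer_red and the fingers below 0.1 N).
It fails at once if the green-capped silencer's collar is pressed (over 2 mm) or that silencer moved over 5 mm (value of joint collar_green above 0.002 m or distance of silencer_green from where it was at the start of the episode above 0.005 m).
It fails at once if the bin is pushed over 30 mm (distance of bin from where it was at the start of the episode above 0.03 m).
It fails at once if another thing on the bench is pushed over 30 mm or a weight tipped (distance of any of weight1, weight2, timer, screwdriver, panel1, panel2, tape_roll from where it was at the start of the episode above 0.03 m or angle between any of weight1, weight2's own z axis and vertical above 0.5 rad).
It also fails if it takes over 46 s, if anything falls off the work surface, if the arm or the gripper's body presses on something with over 40 N, if the wrist force passes 120 N, or if a joint passes its speed limit or range.

## Robot

A 6-joint arm with a two-finger parallel gripper is mounted at the origin on the work surface. World frame = base frame: x ahead of the robot, y to its left, z up, the work surface at z = 0. Lengths are in m, angles in degrees, forces in N, time in s.
With the tool pointing down it reaches from about 0.375 to 0.9 m from the base axis. Payload 3.1 kg.
Tool frame: the origin (TCP) lies on the centre line of the jaws, within the pads' length; the fingertips stand 8 mm ahead of it and the grasp point (between the pads) lies 11 mm behind it (bot.tip_extent is the distance from the TCP to the fingertips, in m); z points along the fingers, y is the line along which they close (so a half turn about z gives the same grasp; the last joint's range is limited). The gripper opens to 87 mm and grips with 3 to 60 N. Pads are 19 mm wide; open, the fingers measure 117 mm over their backs; the gripper's body (75 mm by 190 mm) begins 51 mm behind the grasp point.
Start: joints at [-86.03, 30.224, 82.088, -0, 67.689, -10.227], TCP at [0.153, -0.606, 0.231] pointing down, gripper open.
Joint ranges: [-176.69, 176.69], [-43.24, 126.21], [12.49, 139.97], [-82, 262], [0, 151.66], [-163.58, 163.58]. Speed limits (degrees/s): [159.86, 159.86, 180, 180, 180, 180].

## Interface

Orientations are given as a 3x3 rotation matrix whose columns are the frame's x, y, z axes.
In Python, from rig import bot, vision, workorder gives the robot as it stands.
- The arm moves only by the shell command python3 -m handwheel 'ROWS'. ROWS is JSON, a list of rows, each an object with "delta_rot": the turn, a rotation vector about the tool's x, y, z in rad, a list of three; "xyz": the shift along the tool's x, y, z in mm, a list of three; "hand": the closure, from -1 (fully open) to 1 (shut). A call has exactly 5 rows; each row is the pose to reach, as a shift and turn from the pose commanded when the call began, along the tool's axes at that moment; what a row does not reach only later rows make up. A row lasts 1/8 s, in which the tool goes at most 62.5 mm and 10.7 degrees, less where a joint would pass 70% of its speed; a pose out of reach is approached as far as the arm can. A call with a gripper value outside its range is refused whole. The fingers move at their own pace and stop on an object; the grip force is fixed at half the most. Time passes only in rows, so rows that repeat a pose let the fingers close, or fill a call up. It gives the time, the measured TCP pose, the force, the opening and the grip force at its end, in the units of the state.
- bot.read_state(): the state, without advancing time (a new reading comes with each control period).
- vision.capture(name): name is "side" or "top"; returns the picture (400x640x3 uint8, red, green, blue); there is no depth.
- vision.camera_model(name): a dict with "camera_matrix" (3x3 intrinsics, pixels), "dist_coeffs" ([k1, k2, p1, p2, k3] as OpenCV has them; the pictures are not rectified), "camera_from_world" (4x4, takes a point from world to camera coordinates). Camera axes: x right, y up, looking along -z (the intrinsics and any distortion apply to the point x, -y, -z); pixel columns grow to the right and rows downward; lengths in m; the calibration is good to about 2 mm. A picture is of the moment at which its call begins. camera_model takes no time and is no camera call.
- workorder.hand_in(): hands the job in; it is judged then, once.
The state is a dict: "time_s": time; "joint_positions": joint angles; "qvel": joint speeds; "tau": joint torques, N m; "position": TCP position; "tcp_rot": TCP orientation; "force": force on the tool from outside, world axes, zero at the start; "moment": the same for the moment, N m; "opening": opening from 0.0 (shut) to 1.0 (fully open); "grasp_force": force on a finger pad.
Only numpy, scipy, OpenCV 4.12 (cv2) and the standard library are available. Lean on these libraries where they do the work, as an engineer would, in place of code of your own. Each camera call takes 0.05 s, during which the arm holds its last target. There are 200 camera calls.

## Working session

There is one attempt and no reset: what is moved stays moved. The work goes in short steps, Python scripts to look and compute and a shell command to move; the robot and the scene stay as the last step left them, time stands still between calls to the robot, and variables do not carry over. Pictures are saved under pics/ and viewed, at most 10 in all, crops included, and the job is handed in when it is done.

```bash
mkdir -p pics
cat > h.py <<'E'
import numpy as np, cv2
from rig import bot, vision, workorder
def shot(n,f):
    im=vision.capture(n); cv2.imwrite('pics/'+f,im[:,:,::-1]); return im
def ray(n,u,v):
    m=vision.camera_model(n); K=np.array(m['camera_matrix']);d=np.array(m['dist_coeffs']);T=np.array(m['camera_from_world'])
    p=cv2.undistortPoints(np.array([[[u,v]]],float),K,d)[0,0]
    r=T[:3,:3].T@np.array([p[0],-p[1],-1]); o=-T[:3,:3].T@T[:3,3]; return o,r
def onz(n,u,v,z):
    o,r=ray(n,u,v); return o+r*(z-o[2])/r[2]
def proj(n,P):
    m=vision.camera_model(n); K=np.array(m['camera_matrix']);d=np.array(m['dist_coeffs']);T=np.array(m['camera_from_world'])
    c=T[:3,:3]@np.array(P)+T[:3,3]; return cv2.projectPoints(np.array([[c[0],-c[1],-c[2]]]),np.zeros(3),np.zeros(3),K,d)[0].ravel()
E
python3 - <<'E'
from h import *
shot('top','t0.png');shot('side','s0.png')
s=bot.read_state(); print(s['time_s'],s['tcp_rot'],s['position'],s['opening'],s['force'],bot.tip_extent)
for n in('top','side'): print(ray(n,320,200))
E
```

```text
0.1 [[ 9.69443390e-01  2.45315089e-01 -1.42714933e-04]
 [ 2.45314887e-01 -9.69441446e-01  1.97198707e-03]
 [ 3.45404412e-04 -1.94673993e-03 -9.99998045e-01]] [ 0.15328372 -0.60525311  0.22966051] 1.0017194523829724 [0.6225318  0.57790426 0.66481241] 0.008
(array([ 0.47111235, -0.01915717,  0.99938575]), array([ 0.10061464, -0.03521802, -0.99456918]))
(array([0.0858767 , 0.44271871, 0.86438134]), array([ 0.45003973, -0.47791877, -0.75448051]))
```

View pics/t0.png

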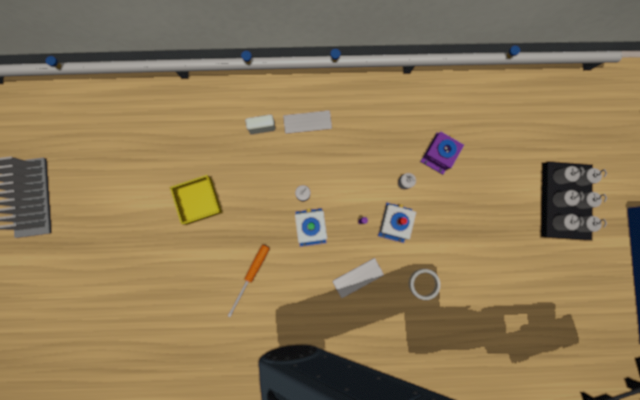

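View pics/s0.png

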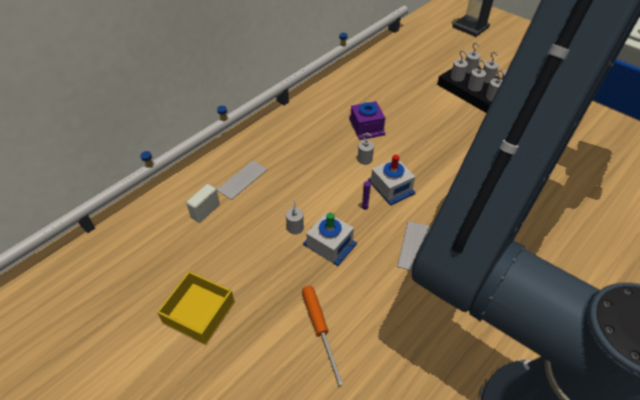

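Top view: candidates are the red-capped tube at (403,221), the green-capped at (311,227), a purple loose silencer at (363,220) and a purple block at (445,150). In the side view the red one is at (395,162), green at (330,220), and purple at (366,195). I choose the red-capped tube in the grey block, and the bin is at top (197,200).

Run:
```python
from h import *
t=cv2.imread('pics/t0.png');s=cv2.imread('pics/s0.png')
def blobs(im,lo,hi,box):
    x0,y0,x1,y1=box
    h=cv2.cvtColor(im,cv2.COLOR_BGR2HSV);m=cv2.inRange(h,lo,hi);k=np.zeros_like(m);k[y0:y1,x0:x1]=m[y0:y1,x0:x1]
    n,l,st,c=cv2.connectedComponentsWithStats(k); i=1+np.argmax(st[1:,4]); return c[i],st[i],(l==i)
def tri(a,b):
    (o1,r1),(o2,r2)=ray('top',*a),ray('side',*b)
    k=np.linalg.lstsq(np.c_[r1,-r2],o2-o1,rcond=None)[0]; return (o1+k[0]*r1+o2+k[1]*r2)/2, np.linalg.norm(o1+k[0]*r1-o2-k[1]*r2)
for nm,lo,hi,bt,bs in[('red',(0,140,90),(6,255,255),(380,200,425,245),(375,145,415,180)),('green',(45,100,50),(80,255,255),(295,205,330,245),(315,205,345,235)),
  ('purple',(130,80,30),(165,255,255),(350,210,375,230),(355,175,380,215))]:
    a=blobs(t,lo,hi,bt);b=blobs(s,lo,hi,bs);print(nm,a[0],a[1],b[0],b[1],tri(a[0],b[0]))
for nm,box in[('cr',(385,208,418,236)),('cg',(301,216,321,238))]:
    c,st,m=blobs(t,(100,130,60),(125,255,255),box); (e,ax,an)=cv2.fitEllipse(cv2.convexHull(np.argwhere(m)[:,::-1].astype(np.int32)));print(nm,st,e,ax,onz('top',*e,.062))
c,st,m=blobs(t,(22,120,60),(34,255,255),(165,170,230,230));
r=cv2.minAreaRect(np.argwhere(m)[:,::-1].astype(np.int32)); print('bin',[onz('top',*p,.045)[:2].round(3) for p in cv2.boxPoints(r)],onz('top',*r[0],.04))
# valve top yaw: white
h=cv2.cvtColor(t,cv2.COLOR_BGR2HSV)
for nm,(x0,y0,x1,y1) in[('vr',(375,200,420,245)),('vg',(290,205,332,248))]:
    m=np.zeros(h.shape[:2],np.uint8);m[y0:y1,x0:x1]=cv2.inRange(h,(0,0,150),(180,60,255))[y0:y1,x0:x1]
    r=cv2.minAreaRect(np.argwhere(m)[:,::-1].astype(np.int32)); print(nm,r,[onz('top',*p,.05)[:2].round(3) for p in cv2.boxPoints(r)])
for nm,u,v,z in[('w1',407,181,.06),('w2',303,193,.06),('tape',425,285,.02),('panel',358,278,.0),('purplefoot',363,221,.08),('timer',260,124,.05),('purpv',446,149,.06),('scr',257,262,.02)]: print(nm,onz('top',u,v,z)[:2].round(3))
cv2.imwrite('pics/c0.png',cv2.hconcat([cv2.resize(t[150:250,350:450],(400,400),interpolation=3),cv2.resize(s[130:230,340:440],(400,400),interpolation=3)]))
```

```text
red [401.88235294 220.58823529] [400 219   5   4  17] [395.55172414 157.24137931] [393 155   6   6  29] (array([ 0.50653452, -0.24416044,  0.09857993]), np.float64(0.0034166106845316306))
green [310.6969697  225.90909091] [308 223   6   7  33] [329.72727273 219.38636364] [327 213   7  14  88] (array([ 0.5021856 , -0.02738277,  0.08343802]), np.float64(3.254318721970633e-05))
purple [362.78947368 220.05263158] [359 217   8   6  38] [365.87662338 193.98701299] [362 181  10  28 154] (array([ 0.51404397, -0.15900249,  0.04234752]), np.float64(0.0008885194167945926))
cr [391 213  17  17 139] (399.4366455078125, 221.0797882080078) (16.503890991210938, 16.642560958862305) [ 0.50832556 -0.24605812  0.062     ]
cg [303 218  16  17 169] (310.5146789550781, 226.13438415527344) (16.513837814331055, 16.600067138671875) [ 0.50236265 -0.02712404  0.062     ]
bin [array([0.613, 0.328]), array([0.645, 0.224]), array([0.545, 0.192]), array([0.513, 0.295])] [0.57913264 0.26109109 0.04      ]
vr ((399.0000305175781, 221.50001525878906), (28.376665115356445, 28.619203567504883), 14.03624439239502) [array([ 0.483, -0.204]), array([ 0.552, -0.224]), array([ 0.533, -0.292]), array([ 0.464, -0.271])]
vg ((310.5461730957031, 226.36923217773438), (29.148160934448242, 29.272197723388672), 82.87498474121094) [array([0.535, 0.012]), array([ 0.542, -0.06 ]), array([ 0.47 , -0.067]), array([0.463, 0.005])]
w1 [ 0.608 -0.27 ]
w2 [ 0.585 -0.011]
tape [ 0.346 -0.313]
panel [ 0.367 -0.146]
purplefoot [ 0.51  -0.154]
timer [0.765 0.093]
purpv [ 0.686 -0.373]
scr [0.417 0.111]
```

View pics/c0.png

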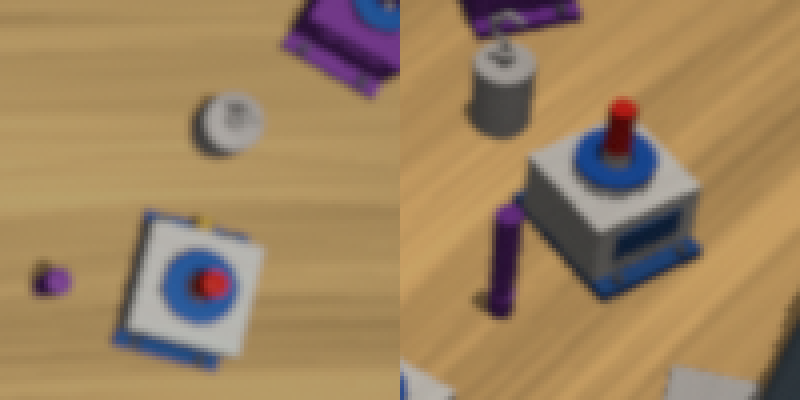

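The close crop confirms it: a red-capped tube in a blue collar on the grey block, with a hook weight 0.1 m beyond and the purple loose tube to the left. Moving above it at height.

```bash
python3 -m handwheel '[{"delta_rot":[0,0,0],"xyz":[52,-31,0],"hand":0.31},{"delta_rot":[0,0,0],"xyz":[104,-63,0],"hand":0.31},{"delta_rot":[0,0,0],"xyz":[156,-94,0],"hand":0.31},{"delta_rot":[0,0,0],"xyz":[208,-126,0],"hand":0.31},{"delta_rot":[0,0,0],"xyz":[260,-157,0],"hand":0.31}]'
python3 -m handwheel '[{"delta_rot":[0,0,0],"xyz":[52,-31,0],"hand":0.31},{"delta_rot":[0,0,0],"xyz":[104,-63,0],"hand":0.31},{"delta_rot":[0,0,0],"xyz":[156,-94,10],"hand":0.31},{"delta_rot":[0,0,0],"xyz":[172,-104,50],"hand":0.31},{"delta_rot":[0,0,0],"xyz":[172,-104,70],"hand":0.31}]'
python3 - <<'E'
from h import *
s=bot.read_state();print(s)
d=np.array([.508,-.246,.12])-s['position'];print((np.array(s['tcp_rot']).T@d)*1000)
t=shot('top','t1.png');i=shot('side','s1.png')
cv2.imwrite('pics/c1.png',cv2.hconcat([cv2.resize(t[150:250,350:450],(400,400),interpolation=3),cv2.resize(i[100:200,340:440],(400,400),interpolation=3)])[:,:,::-1])
E
```

```text
time_s: 0.72
position: [0.3679, -0.3882, 0.2303]
tcp_rot: [[0.97, 0.245, -0.0], [0.245, -0.97, 0.0], [-0.0, -0.001, -1.0]]
force: [0.5, -0.6, 0.6]
opening: 0.516
grasp_force: 0.0
time_s: 1.35
position: [0.5082, -0.2442, 0.1585]
tcp_rot: [[0.969, 0.249, -0.003], [0.249, -0.969, 0.002], [-0.002, -0.003, -1.0]]
force: [0.3, 0.0, -0.1]
opening: 0.348
grasp_force: 0.0
{'time_s': 1.35, 'joint_positions': array([-3.70259316e+01,  3.10507683e+01,  9.48277807e+01,  1.14460866e-02,
        5.43102874e+01,  3.85661202e+01]), 'qvel': array([ -1.87934054,  12.34299739,   7.35808538,  -0.5832322 ,
       -20.46588964,  -0.44610618]), 'tau': array([  1.11675851, -41.72425747, -14.23160434,   0.17769241,
         0.16489279,   0.04179456]), 'position': array([ 0.50821954, -0.2442367 ,  0.15847142]), 'tcp_rot': array([[ 0.96857527,  0.24870771, -0.00253354],
       [ 0.24871314, -0.96857488,  0.00211419],
       [-0.00192811, -0.00267788, -0.99999456]]), 'force': array([ 0.2553626 ,  0.01800968, -0.08854028]), 'moment': array([-0.01127823,  0.05666138, -0.04884122]), 'grasp_force': 0.0, 'opening': 0.34777604717379457}
[-0.57702216  1.75630376 38.46803504]
```

View pics/c1.png

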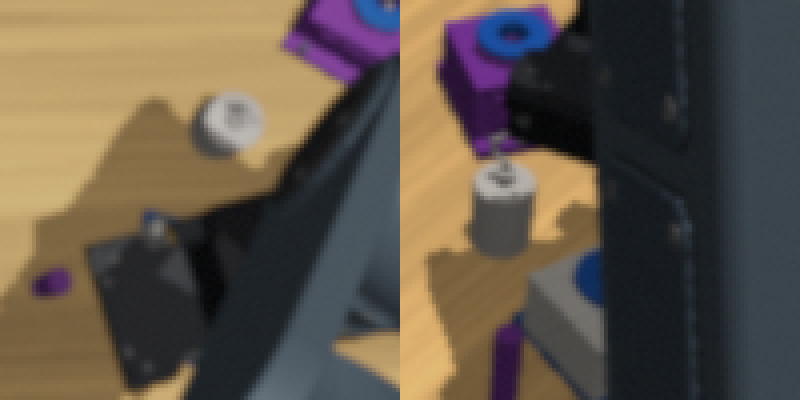

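The arm hides the cap in both views (the weight is at crop (230,125), clear of the gripper), so I descend by the numbers and watch the force.

```bash
python3 -m handwheel '[{"delta_rot":[0,0,0],"xyz":[-0.5,1.5,20],"hand":0.31},{"delta_rot":[0,0,0],"xyz":[-0.5,1.5,40],"hand":0.31},{"delta_rot":[0,0,0],"xyz":[-0.5,1.5,60],"hand":0.31},{"delta_rot":[0,0,0],"xyz":[-0.5,1.5,78],"hand":0.31},{"delta_rot":[0,0,0],"xyz":[-0.5,1.5,84],"hand":0.31}]'
```

```text
time_s: 2.08
position: [0.5077, -0.2489, 0.0764]
tcp_rot: [[0.97, 0.244, -0.0], [0.244, -0.97, 0.0], [-0.0, -0.0, -1.0]]
force: [-0.4, -0.1, -0.5]
opening: 0.344
grasp_force: 0.0
```

```bash
python3 -m handwheel '[{"delta_rot":[0,0,0],"xyz":[0,-2,2],"hand":0.31},{"delta_rot":[0,0,0],"xyz":[0,-2,5],"hand":0.31},{"delta_rot":[0,0,0],"xyz":[0,-2,8],"hand":0.31},{"delta_rot":[0,0,0],"xyz":[0,-2,11],"hand":0.31},{"delta_rot":[0,0,0],"xyz":[0,-2,12],"hand":0.31}]'
```

```text
time_s: 2.7
position: [0.508, -0.2468, 0.0656]
tcp_rot: [[0.969, 0.245, 0.001], [0.245, -0.969, -0.001], [0.001, 0.001, -1.0]]
force: [-1.6, -0.1, 7.2]
opening: 0.346
grasp_force: 3.7
```

7.2 N means the collar is about 4.4 mm in. I press 1 mm more, hold, then close on the cap.

```bash
python3 -m handwheel '[{"delta_rot":[0,0,0],"xyz":[0,0,1],"hand":0.31},{"delta_rot":[0,0,0],"xyz":[0,0,1],"hand":0.31},{"delta_rot":[0,0,0],"xyz":[0,0,1],"hand":0.31},{"delta_rot":[0,0,0],"xyz":[0,0,1],"hand":0.31},{"delta_rot":[0,0,0],"xyz":[0,0,1],"hand":0.31}]'
python3 -m handwheel '[{"delta_rot":[0,0,0],"xyz":[0,0,0],"hand":0.6},{"delta_rot":[0,0,0],"xyz":[0,0,0],"hand":1},{"delta_rot":[0,0,0],"xyz":[0,0,0],"hand":1},{"delta_rot":[0,0,0],"xyz":[0,0,0],"hand":1},{"delta_rot":[0,0,0],"xyz":[0,0,0],"hand":1}]'
```

```text
time_s: 3.32
position: [0.508, -0.2468, 0.0649]
tcp_rot: [[0.969, 0.245, 0.001], [0.245, -0.969, -0.001], [0.001, 0.001, -1.0]]
force: [-1.3, 0.4, 8.5]
opening: 0.345
grasp_force: 3.9
time_s: 3.95
position: [0.508, -0.2465, 0.0649]
tcp_rot: [[0.969, 0.245, 0.001], [0.245, -0.969, -0.0], [0.001, 0.001, -1.0]]
force: [-1.1, 1.4, 8.3]
opening: 0.175
grasp_force: 31.5
```

Gripped at about 15 to 16 mm. Drawing it up.

```bash
python3 -m handwheel '[{"delta_rot":[0,0,0],"xyz":[0,0,-5],"hand":1},{"delta_rot":[0,0,0],"xyz":[0,0,-12],"hand":1},{"delta_rot":[0,0,0],"xyz":[0,0,-22],"hand":1},{"delta_rot":[0,0,0],"xyz":[0,0,-34],"hand":1},{"delta_rot":[0,0,0],"xyz":[0,0,-46],"hand":1}]'
python3 -m handwheel '[{"delta_rot":[0,0,0],"xyz":[0,0,-20],"hand":1},{"delta_rot":[0,0,0],"xyz":[0,0,-40],"hand":1},{"delta_rot":[0,0,0],"xyz":[0,0,-60],"hand":1},{"delta_rot":[0,0,0],"xyz":[0,0,-80],"hand":1},{"delta_rot":[0,0,0],"xyz":[0,0,-90],"hand":1}]'
python3 - <<'E'
from h import *
s=bot.read_state()
print((np.array(s['tcp_rot']).T@(np.array([.579,.260,s['position'][2]])-s['position']))*1000)
shot('side','s2.png');shot('top','t2.png')
E
```

```text
time_s: 4.58
position: [0.5071, -0.2462, 0.1105]
tcp_rot: [[0.969, 0.245, -0.001], [0.245, -0.969, 0.001], [-0.001, -0.001, -1.0]]
force: [-0.0, -0.2, -0.1]
opening: 0.179
grasp_force: 30.0
time_s: 5.2
position: [0.5077, -0.2466, 0.2012]
tcp_rot: [[0.969, 0.245, 0.001], [0.245, -0.969, -0.001], [0.001, 0.001, -1.0]]
force: [-0.3, 0.5, -0.6]
opening: 0.174
grasp_force: 30.0
[ 1.93415685e+02 -4.73599318e+02 -4.01859117e-01]
```

View pics/s2.png

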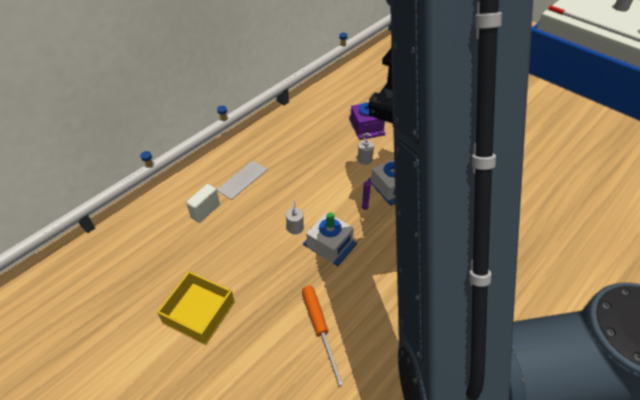

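The side view shows the red valve's fitting at (392,170) with no red cap standing in it; the tube itself is behind the arm, and the bin is undisturbed at (197,306). Carrying it over to the bin.

```bash
python3 -m handwheel '[{"delta_rot":[0,0,0],"xyz":[20,-49,0],"hand":1},{"delta_rot":[0,0,0],"xyz":[40,-98,0],"hand":1},{"delta_rot":[0,0,0],"xyz":[60,-147,0],"hand":1},{"delta_rot":[0,0,0],"xyz":[80,-196,0],"hand":1},{"delta_rot":[0,0,0],"xyz":[96,-235,0],"hand":1}]'
python3 -m handwheel '[{"delta_rot":[0,0,0],"xyz":[20,-49,0],"hand":1},{"delta_rot":[0,0,0],"xyz":[40,-98,0],"hand":1},{"delta_rot":[0,0,0],"xyz":[60,-147,0],"hand":1},{"delta_rot":[0,0,0],"xyz":[80,-196,0],"hand":1},{"delta_rot":[0,0,0],"xyz":[97,-239,0],"hand":1}]'
python3 - <<'E'
from h import *
t=cv2.imread('pics/t2.png');h=cv2.cvtColor(t,cv2.COLOR_BGR2HSV);m=cv2.inRange(h,(22,100,30),(34,255,255));m[:165]=0;m[235:]=0;m[:,:160]=0;m[:,235:]=0
r=cv2.minAreaRect(np.argwhere(m)[:,::-1].astype(np.int32));print(r,[onz('top',*p,.045)[:2].round(3) for p in cv2.boxPoints(r)])
s=bot.read_state();print(s['position'])
t=shot('top','t3.png');i=shot('side','s3.png')
cv2.imwrite('pics/c3.png',cv2.hconcat([cv2.resize(t[140:260,140:260],(400,400),interpolation=3),cv2.resize(i[150:350,100:300],(400,400),interpolation=3)])[:,:,::-1])
E
```

```text
time_s: 5.92
position: [0.5421, 0.007, 0.1987]
tcp_rot: [[0.969, 0.246, -0.002], [0.246, -0.969, 0.001], [-0.002, -0.001, -1.0]]
force: [0.6, -0.1, -1.0]
opening: 0.176
grasp_force: 30.0
time_s: 6.55
position: [0.5777, 0.2622, 0.1984]
tcp_rot: [[0.969, 0.246, -0.002], [0.246, -0.969, -0.0], [-0.002, -0.0, -1.0]]
force: [0.7, -1.6, -1.7]
opening: 0.178
grasp_force: 30.0
((194.90000915527344, 199.1999969482422), (41.42583084106445, 43.95565414428711), 71.56505584716797) [array([0.613, 0.328]), array([0.645, 0.224]), array([0.545, 0.192]), array([0.513, 0.295])]
[0.57767872 0.26217676 0.19839235]
```

View pics/c3.png

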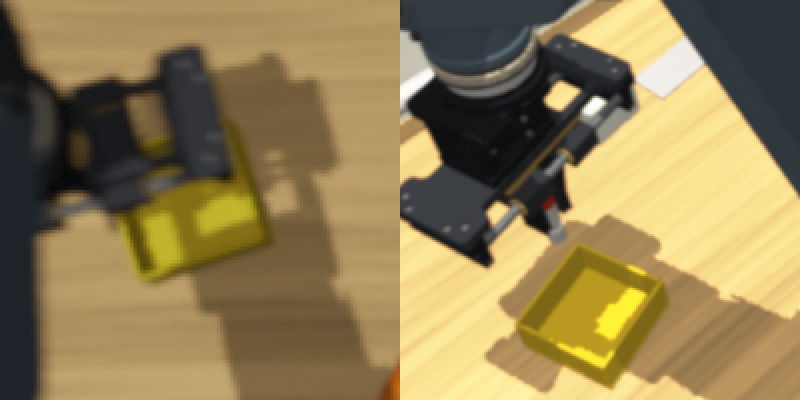

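The tube hangs upright in the fingers (red cap at crop (549,203), foot at (557,240)), and the bin rim's left and right corners in the side view are at (159,311) and (234,294). Checking the bin centre and foot height from that.

Run:
```python
from h import *
a=onz('side',159,311.5,.045);b=onz('side',234,294.5,.045);c=onz('side',187.5,272.5,.045);print(a,b,c,(a+b)/2,np.linalg.norm(a-b),np.linalg.norm(a-c))
p=bot.read_state()['position'];print(p)
for z in (.13,.14,.15,.16,.17): print(z,proj('side',[p[0],p[1],z]))
```

```text
[0.60754537 0.32210651 0.045     ] [0.53346032 0.20518551 0.045     ] [0.63710471 0.23478446 0.045     ] [0.57050284 0.26364601 0.045     ] 0.13841645711828654 0.09218945480633672
[0.57782025 0.26490897 0.19843837]
0.13 [184.26372152 276.28109198]
0.14 [183.02670194 273.13318479]
0.15 [181.76746662 269.92905694]
0.16 [180.48540867 266.66718102]
0.17 [179.17989875 263.34597349]
```

```bash
python3 -m handwheel '[{"delta_rot":[0,0,0],"xyz":[-2,0,20],"hand":1},{"delta_rot":[0,0,0],"xyz":[-2,0,50],"hand":1},{"delta_rot":[0,0,0],"xyz":[-2,0,80],"hand":1},{"delta_rot":[0,0,0],"xyz":[-2,0,110],"hand":1},{"delta_rot":[0,0,0],"xyz":[-2,0,130],"hand":1}]'
python3 -m handwheel '[{"delta_rot":[0,0,0],"xyz":[0,0,4],"hand":1},{"delta_rot":[0,0,0],"xyz":[0,0,8],"hand":1},{"delta_rot":[0,0,0],"xyz":[0,0,12],"hand":1},{"delta_rot":[0,0,0],"xyz":[0,0,14],"hand":1},{"delta_rot":[0,0,0],"xyz":[0,0,15],"hand":1}]'
```

```text
time_s: 7.28
position: [0.5748, 0.2584, 0.0671]
tcp_rot: [[0.97, 0.245, -0.004], [0.245, -0.97, -0.001], [-0.004, 0.0, -1.0]]
force: [0.0, 0.5, -0.9]
opening: 0.178
grasp_force: 30.0
time_s: 7.9
position: [0.5766, 0.2599, 0.0549]
tcp_rot: [[0.969, 0.245, 0.001], [0.245, -0.969, 0.0], [0.001, 0.0, -1.0]]
force: [0.4, -0.1, -0.4]
opening: 0.177
grasp_force: 30.0
```

No contact yet, so on down in small steps.

```bash
python3 -m handwheel '[{"delta_rot":[0,0,0],"xyz":[0,0,1],"hand":1},{"delta_rot":[0,0,0],"xyz":[0,0,3],"hand":1},{"delta_rot":[0,0,0],"xyz":[0,0,5],"hand":1},{"delta_rot":[0,0,0],"xyz":[0,0,7],"hand":1},{"delta_rot":[0,0,0],"xyz":[0,0,8],"hand":1}]'
```

```text
time_s: 8.52
position: [0.5763, 0.2598, 0.0463]
tcp_rot: [[0.969, 0.245, -0.0], [0.245, -0.969, -0.0], [-0.0, -0.0, -1.0]]
force: [-0.5, 0.1, -0.5]
opening: 0.174
grasp_force: 30.0
```

```bash
python3 -m handwheel '[{"delta_rot":[0,0,0],"xyz":[0,0,1],"hand":1},{"delta_rot":[0,0,0],"xyz":[0,0,1.5],"hand":1},{"delta_rot":[0,0,0],"xyz":[0,0,2],"hand":1},{"delta_rot":[0,0,0],"xyz":[0,0,2.5],"hand":1},{"delta_rot":[0,0,0],"xyz":[0,0,2.5],"hand":1}]'
```

```text
time_s: 9.15
position: [0.5764, 0.2599, 0.044]
tcp_rot: [[0.969, 0.245, -0.0], [0.245, -0.969, 0.0], [-0.0, -0.0, -1.0]]
force: [0.9, 0.5, -0.8]
opening: 0.177
grasp_force: 30.0
```

```bash
python3 -m handwheel '[{"delta_rot":[0,0,0],"xyz":[0,0,0.5],"hand":1},{"delta_rot":[0,0,0],"xyz":[0,0,1],"hand":1},{"delta_rot":[0,0,0],"xyz":[0,0,1.5],"hand":1},{"delta_rot":[0,0,0],"xyz":[0,0,2],"hand":1},{"delta_rot":[0,0,0],"xyz":[0,0,2],"hand":1}]'
```

```text
time_s: 9.78
position: [0.5765, 0.2599, 0.0429]
tcp_rot: [[0.969, 0.245, 0.0], [0.245, -0.969, 0.0], [0.0, 0.0, -1.0]]
force: [-1.5, 0.7, 4.6]
opening: 0.173
grasp_force: 30.0
```

The foot is on the bin floor (4.6 N). I open a little, then rise.

```bash
python3 -m handwheel '[{"delta_rot":[0,0,0],"xyz":[0,0,-0.7],"hand":0.6},{"delta_rot":[0,0,0],"xyz":[0,0,-0.7],"hand":0.4},{"delta_rot":[0,0,0],"xyz":[0,0,-0.7],"hand":0.3},{"delta_rot":[0,0,0],"xyz":[0,0,-0.7],"hand":0.3},{"delta_rot":[0,0,0],"xyz":[0,0,-0.7],"hand":0.3}]'
python3 -m handwheel '[{"delta_rot":[0,0,0],"xyz":[0,0,-5],"hand":0.3},{"delta_rot":[0,0,0],"xyz":[0,0,-15],"hand":0.3},{"delta_rot":[0,0,0],"xyz":[0,0,-30],"hand":0.3},{"delta_rot":[0,0,0],"xyz":[0,0,-50],"hand":0.3},{"delta_rot":[0,0,0],"xyz":[0,0,-75],"hand":0.3}]'
python3 -m handwheel '[{"delta_rot":[0,0,0],"xyz":[0,0,-30],"hand":0.3},{"delta_rot":[0,0,0],"xyz":[0,0,-70],"hand":0.3},{"delta_rot":[0,0,0],"xyz":[0,0,-110],"hand":0.3},{"delta_rot":[0,0,0],"xyz":[0,0,-130],"hand":0.3},{"delta_rot":[0,0,0],"xyz":[0,0,-130],"hand":0.3}]'
python3 - <<'E'
from h import *
shot('side','s4.png');t=shot('top','t4.png')
E
```

```text
time_s: 10.4
position: [0.5764, 0.2598, 0.0426]
tcp_rot: [[0.969, 0.245, -0.0], [0.245, -0.969, -0.0], [-0.0, -0.0, -1.0]]
force: [-0.6, 0.2, 0.2]
opening: 0.351
grasp_force: 0.0
time_s: 11.02
position: [0.5764, 0.2598, 0.1192]
tcp_rot: [[0.969, 0.245, 0.0], [0.245, -0.969, 0.0], [0.0, 0.0, -1.0]]
force: [0.4, -0.3, 0.8]
opening: 0.35
grasp_force: 0.0
time_s: 11.65
position: [0.5776, 0.2602, 0.251]
tcp_rot: [[0.969, 0.245, 0.006], [0.245, -0.969, 0.002], [0.006, -0.0, -1.0]]
force: [0.5, -0.7, -0.8]
opening: 0.351
grasp_force: 0.0
```

View pics/s4.png

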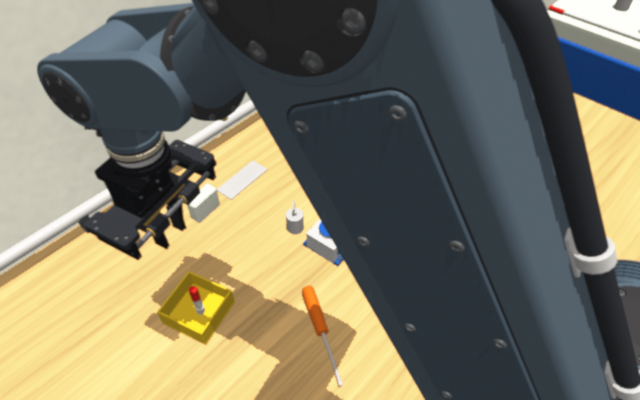

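View pics/t4.png

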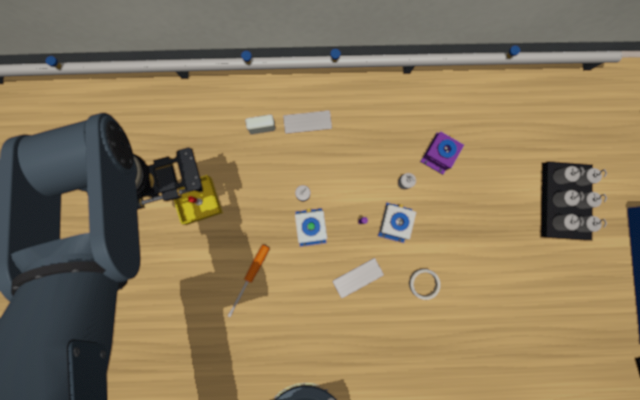

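The red-capped silencer stands upright in the bin (side (198,298)). The red fitting at top (399,221) is empty, green at (311,227) is in place, and everything else is where it was. The arm is clear, so I hand in.

```bash
python3 -c "
from rig import workorder
print(workorder.hand_in())"
```

```text
the job is handed in; nothing more can be done
None
```

The red-capped silencer was released from its fitting and lowered into the yellow bin, where it stands upright. The green-capped one, the bin and the other items look undisturbed in the last pictures, and the job was handed in at about 12 s; the hand-in returned no verdict.

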